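# Pulse the spice grinder: fit the bayonet lid and hold it at the pulse position

## Robot

A 6-joint arm with a two-finger parallel gripper is mounted at the origin on a cart in front of the work surface, level with it; the furniture and walls round the work are solid. World frame = base frame: x ahead of the robot, y to its left, z up, the work surface at z = 0. Lengths are in mm, angles in rad, forces in N, time in s.
With the tool pointing down it reaches from about 300 to 875 mm from the base axis. Payload 6.4 kg.
Tool frame: the origin (TCP) lies between the finger pads; the fingertips stand 22 mm ahead of it and the grasp point (between the pads) lies 3 mm ahead of it (tip_reach is the distance from the TCP to the fingertips, in mm); z points along the fingers, y is the direction in which the jaws open and shut (so a half turn about z gives the same grasp; the last joint's range is limited). The gripper opens to 85 mm and grips with 20 to 120 N. Pads are 22 mm wide; open, the fingers measure 114 mm over their backs; the gripper's body (76 mm by 85 mm) begins 54 mm behind the grasp point. The pads swing forward as they close: fully open they stand 13 mm farther back than shut.
Start: joints at [1.056, 0.181, 1.607, -0, 1.354, -0.206], TCP at [174.74, 547.82, 228.688] pointing down, gripper open.
Joint ranges: [-2.99, 2.99], [-0.89, 2.07], [0.3, 2.58], [-1.14, 4.28], [0, 2.63], [-3.12, 3.12]. Speed limits (rad/s): [2.57, 2.57, 3.01, 3.14, 3.14, 3.14].

## Interface

Orientations are given as a rotation vector (axis times angle).
In Python, from workcell import * gives the robot as it stands.
- The arm moves only by the tool arm_command, never from a script. Its argument "steps" is one flat list of numbers, 5 for each row, row after row: the shift along the world's x, y, z in mm, then the turn about the world's z in degrees, then the opening, from 0 (shut) to 1 (fully open). In form: [x, y, z, spin, fingers, x, y, z, spin, fingers, ...]. A call has 1 to 10 rows; each row shifts and turns the pose as measured when the row begins; what a row does not reach is not made up. A row lasts 1/12 s, in which the tool goes at most 41.7 mm and 7.16 degrees, less where a joint would pass 70% of its speed; a pose out of reach is approached as far as the arm can. A call is refused whole if a number of a shift passes 41.7 or a number of a turn 7.16, either way. A call with a gripper value outside its range is refused whole. The fingers move at their own pace and stop on an object; the grip force is fixed at half the most. Time passes only in rows, so rows that do not move let the fingers close. It gives the time, the measured TCP pose, the force and the opening at its end, in the units of the state.
- sense(): the state, without advancing time (a new reading comes with each control period).
- read_camera(name): name is "scene" or "side" or "wrist"; returns (picture, depth): 384x512x3 uint8, red, green, blue; 384x512 float32, mm along the optical axis (not along the pixel's ray), 0 where there is no reading.
- camera_params(name): a dict with "camera_matrix" (3x3 intrinsics, pixels), "cam_to_world" (4x4, takes a point from camera to world coordinates); the wrist camera has in their place "T_tool_cam" (4x4, takes a point from camera to tool coordinates, whose origin is the TCP and whose axes are the flange's). Camera axes: x right, y down, z forward; pixel columns grow to the right and rows downward; lengths in mm; the calibration is good to about 2 mm. A picture is of the moment at which its call begins: read the wrist's pose just before it. camera_params takes no time and is no camera call.
- hand_in(): hands the job in, once; it reports no verdict.
The state is a dict: "time": time; "q": joint angles; "qvel": joint speeds; "tau": joint torques, N m; "tool_pos": TCP position; "tool_rot": TCP orientation; "ft_force": force on the tool from outside, world axes, zero at the start; "moment": the same for the moment, N m; "opening": opening from 0.0 (shut) to 1.0 (fully open).
Only numpy, scipy, OpenCV 4.12 (cv2) and the standard library are available. Lean on these libraries where they do the work, as an engineer would, in place of code of your own. Each camera call takes 0.05 s, during which the arm holds its last target. There are 200 camera calls.

## Task

Take the storage cover off the spice grinder and set it down flat, knob up, on the worktop. Then drop the grinding lid's two lugs into the notches of the grinder's collar until the lid is fully home, twist it clockwise (seen from above) against the spring to the pulse position, half-way to the lock, without ever letting it click into the lock, and finish still gripping the lid and holding it there, because it springs back when let go. Leave the mug, the two spice jars and the teaspoon where they are.

Things in the scene. Friction and masses are not known exactly. Their poses are not given: they have to be found in the camera images.
- grinder: Rechargeable spice grinder, fixed on the worktop: round charcoal housing 106 mm wide, 118 mm high. Origin on its axis at the underside, z up. Its x axis (+x and -x are equivalent) runs through the two bayonet notches of the collar.
- collar_mouth (a point): Centre of the collar's top, 118 mm above the grinder's origin. Collar 95 mm wide outside, bore 73 mm; its 5 mm thick inward flange is cut by two equal notches 17 mm wide, on grinder +x and -x. Marks on the collar wall, same on both sides: white at each notch, clockwise of it an orange band for pulse (middle 0.6 rad on), red for the lock.
- grind_lid: Grinding lid, 0.09 to 0.18 kg, standing upright on the worktop at first. Origin on its axis at the underside of its plug, z up. Plug 69.6 mm wide, 14 mm deep; lugs on its +x and -x side (equivalent), 11 mm wide, z 1 to 7.5 mm, 82 mm over both. Fully home, its rim lies on the collar, its origin is 104 mm above the grinder's, and its x axis is along the grinder's, 0.07 rad of room either way.
- lid_grip (a point): Middle of the lid's black grip bar, 52 mm above the lid's origin. Bar 58 mm long along the lid's x axis (in line with the lugs), 14 mm thick in y, z 38 to 66 mm. Below it a grey dome, 80 mm wide, top at z = 38 mm, and a rim 93 mm wide, z 14 to 19 mm, with white ticks over the lugs.
- storage_cover: Pale green loose storage cover lying on the grinder's collar, 0.07 kg: plug 66 mm wide and 6 mm deep, disc 95 mm wide (z 6 to 10.5 mm), round knob 26 mm wide from z = 10.5 to 38.5 mm. Origin on its axis at the underside of the plug, z up; it lies 112 mm above the grinder's origin and, set down on the worktop, at z = 0.
- pulse_ring (a joint): Sprung ring in the collar that the lid's lugs push round; rad, positive clockwise seen from above, 0 at rest. It reads the lid's clockwise twist from the notches less about 0.07 of play. Spring 0.09 N m at 0, 0.17 at 0.5. Pulse: middle 0.52, band 0.35 to 0.70. From about 0.77 the sprung rollers of the lock resist too (0.6 N m); beyond 1.0 the lid has clicked into it.
- mug: Green and white mug, 78 mm wide, 116 mm with its handle, 101 mm high; origin at the centre of its underside, handle along -y. Bystander.
- spice_jar: Small spice jar with a dark lid and a green label, 44 mm wide, 105 mm high, origin under its centre. Bystander.
- spice_tall: Small spice jar with a dark lid and a white and red label, 41 mm wide, 105 mm high, origin under its centre. Bystander.
- teaspoon: Steel teaspoon lying on the worktop, 130 mm long along its x axis, 27 mm wide, origin under its centre. Bystander.
There are look-alikes about, which are no part of the job. What is shaped like the storage_cover but turquoise is not meant.

How it is judged (in metres and radians):
On the way, in this order (a step that is already met when the one before it is completed fails the run):
1. the storage cover is off the grinder, flat on the worktop, knob up, and let go (height (world z) of storage_cover below 0.006 m and angle between storage_cover's own z axis and vertical below 0.1 rad and contact force between the fingers and storage_cover below 0.1 N), for 0.2 s.
2. the grinding lid is fully home in the collar, its lugs below the flange (z of grind_lid in the frame of grinder below 0.107 m and horizontal distance between grind_lid and grinder below 0.005 m and angle between grind_lid's own z axis and vertical below 0.06 rad), for 0.1 s.
At the end, for the whole second after the job is handed in: The lid is fully home in the collar (within 3 mm in height, 5 mm off the axis), the fingers grip it and hold the pulse ring still between 0.35 and 0.70 rad; the storage cover lies flat, knob up and untouched on the worktop (all of step 2 and value of joint pulse_ring between 0.35 and 0.7 rad and velocity of joint pulse_ring between -0.2 and 0.2 rad/s and contact force between the fingers and grind_lid above 2 N and height (world z) of storage_cover below 0.006 m and angle between storage_cover's own z axis and vertical below 0.1 rad and linear speed of storage_cover below 0.02 m/s and contact force between the arm and storage_cover below 0.1 N); the arm keeps its last pose, push and grip.
It fails at once if the lid is turned on until it clicks into the lock (pulse ring above 1.0 rad) (value of joint pulse_ring above 1 rad).
It fails at once if the mug, a spice jar or the teaspoon is pushed more than 30 mm away (distance of any of mug, spice_jar, spice_tall, teaspoon from where it was at the start of the episode above 0.03 m).
It fails at once if the mug or a spice jar is tipped over (angle between any of mug, spice_jar, spice_tall's own z axis and vertical above 0.5 rad).
It also fails if it takes over 54 s, if anything falls off the work surface, if the arm or the gripper's body presses on something with over 40 N, if the wrist force passes 120 N, or if a joint passes its speed limit or range.

## Working session

There is one attempt and no reset: what is moved stays moved. The work goes in short steps, Python scripts to look and compute and a tool call to move; the robot and the scene stay as the last step left them, time stands still between calls to the robot, and variables do not carry over. Pictures are saved under pics/ and viewed, about 8 in all and at most 12, crops included, and the job is handed in when it is done.

Besides the shell and the picture viewer there is one more tool, called as name(argument=value, ...) on one line, values as JSON. arm_command: Moves the arm, as the interface text tells. Its arguments: {"type":"object","properties":{"steps":{"type":"array","items":{"type":"number"}}},"required":["steps"]}

```bash
mkdir -p pics
cat > h.py <<'E'
from workcell import *
import numpy as np, cv2
from scipy.spatial.transform import Rotation as R
def cam(name):
    s=sense(); im,d=read_camera(name); p=camera_params(name); K=np.array(p["camera_matrix"])
    if name=="wrist":
        T=np.eye(4); T[:3,:3]=R.from_rotvec(s["tool_rot"]).as_matrix(); T[:3,3]=s["tool_pos"]; T=T@np.array(p["T_tool_cam"])
    else: T=np.array(p["cam_to_world"])
    return im,d,K,T
def pts(d,K,T):
    v,u=np.indices(d.shape); P=np.stack([(u-K[0,2])/K[0,0]*d,(v-K[1,2])/K[1,1]*d,d],-1)
    return P@T[:3,:3].T+T[:3,3]
def plane(uv,z,K,T):
    uv=np.atleast_2d(uv).astype(float); r=np.c_[(uv[:,0]-K[0,2])/K[0,0],(uv[:,1]-K[1,2])/K[1,1],np.ones(len(uv))]@T[:3,:3].T
    return T[:3,3]+r*((z-T[2,3])/r[:,2])[:,None]
def save(n,im): cv2.imwrite("pics/"+n+".png",cv2.cvtColor(im,cv2.COLOR_RGB2BGR))
E
python3 - <<'E'
from h import *
ims=[]
for n in ["scene","side","wrist"]:
    im,d,K,T=cam(n); np.savez(n+"0.npz",im=im,d=d,K=K,T=T); ims.append(im); print(n,T[:3,3].round(),T[:3,2].round(2))
save("a",cv2.resize(np.hstack(ims[:2]),(800,300),interpolation=cv2.INTER_AREA)); save("a0",ims[0]);save("a1",ims[1]);save("a2",ims[2])
print(sense())
E
```

```text
scene [245. 595. 817.] [ 0.34 -0.6  -0.73]
side [ 293. -460.  760.] [ 0.3   0.55 -0.78]
wrist [ 96. 573. 374.] [ 0.3  -0.1  -0.95]
{'time': 0.15, 'q': array([ 1.05570616e+00,  1.81397669e-01,  1.60777679e+00, -1.02744843e-05,
        1.35383617e+00, -2.06312130e-01]), 'qvel': array([-0.00051475, -0.00210846, -0.00340867, -0.00060793, -0.00107189,
       -0.00132132]), 'tau': array([ 8.40107459e-04, -4.45260286e+01, -3.51689780e+01, -4.61406908e-04,
        5.92504904e-03, -5.82033613e-05]), 'tool_pos': array([174.51100189, 547.41654281, 227.97652184]), 'tool_rot': array([-4.83023783e-01, -3.10374014e+00,  2.08925814e-03]), 'ft_force': array([-0.29846868,  0.35798337,  0.23758415]), 'moment': array([ 0.00098551, -0.02779413, -0.04067897]), 'opening': 1.0008460185575163}
```

View pics/a0.png

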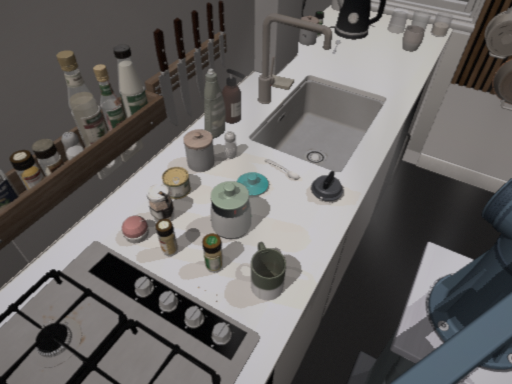

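View pics/a1.png

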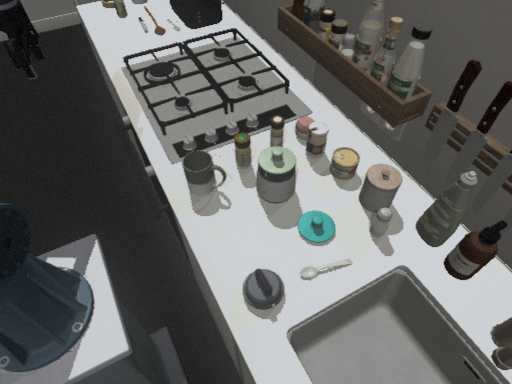

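Scene view: the pale green cover sits on the grinder at about (230,195), and the turquoise look-alike lies on the worktop at (253,183). The dark lid with the grip bar is at (327,187), the mug at (268,272), the jars at (213,252) and (167,237), and the spoon at (283,170). In the side view the cover is at (277,160), the look-alike at (317,226) and the lid at (264,288). Next I measure these.

Run:
```python
from h import *
roi={"scene":dict(grinder=(205,175,256,240),turq=(236,168,272,196),lid=(308,166,346,204),mug=(240,240,290,300),jarA=(200,230,226,275),jarB=(155,215,180,258),spoon=(262,158,302,182)),
"side":dict(grinder=(252,142,302,204),turq=(296,208,340,246),lid=(240,264,288,312),mug=(182,148,230,198),jarA=(233,130,254,170),jarB=(268,114,287,148),spoon=(298,256,355,282))}
for n in roi:
    f=np.load(n+"0.npz"); P=pts(f["d"],f["K"],f["T"]); im=f["im"]; hsv=cv2.cvtColor(im,cv2.COLOR_RGB2HSV)
    for k,(a,b,c,e) in roi[n].items():
        p=P[b:e,a:c].reshape(-1,3); h=hsv[b:e,a:c].reshape(-1,3); p_=p[p[:,2]>3 if k=="spoon" else p[:,2]>8]
        m=(p_[:,2]>p_[:,2].max()-8); t=p_[m]
        print(n,k,"zmax",p_[:,2].max().round(),"all ext",np.percentile(p_,[1,99],0).round().tolist(),"top",t.mean(0).round(1),m.sum())
    # disc of cover: z 120-125 points
    for k,zl in (("grinder",(117,126)),("lid",(15,22))):
        a,b,c,e=roi[n][k]; p=P[b:e,a:c].reshape(-1,3); q=p[(p[:,2]>zl[0])&(p[:,2]<zl[1])]
        (cx,cy),r=cv2.minEnclosingCircle(q[:,:2].astype(np.float32)); print("  circ",k,cx,cy,r,len(q))
    a,b,c,e=roi[n]["lid"]; p=P[b:e,a:c].reshape(-1,3); q=p[p[:,2]>50]; print("  bar",len(q),cv2.minAreaRect(q[:,:2].astype(np.float32)), q.mean(0))
im0=np.load("scene0.npz")["im"][150:250,190:360]; im1=np.load("side0.npz")["im"][130:320,220:370]
save("b",np.hstack([cv2.resize(im0,(400,450),interpolation=cv2.INTER_CUBIC)[:,:],cv2.resize(im1,(355,450),interpolation=cv2.INTER_CUBIC)]))
```

```text
scene grinder zmax 817.0 all ext [[569.0, -100.0, 9.0], [686.0, 191.0, 152.0]] top [244.5 595.3 817.2] 14
scene turq zmax 817.0 all ext [[271.0, -138.0, 8.0], [693.0, 552.0, 762.0]] top [244.5 595.3 817.2] 7
scene lid zmax 817.0 all ext [[245.0, -209.0, 16.0], [493.0, 595.0, 817.0]] top [244.5 595.3 817.2] 8
scene mug zmax 817.0 all ext [[411.0, 131.0, 9.0], [498.0, 215.0, 102.0]] top [244.5 595.3 817.2] 9
scene jarA zmax 817.0 all ext [[566.0, 113.0, 10.0], [634.0, 216.0, 108.0]] top [244.5 595.3 817.2] 6
scene jarB zmax 817.0 all ext [[690.0, 134.0, 9.0], [797.0, 234.0, 108.0]] top [244.5 595.3 817.2] 3
scene spoon zmax 817.0 all ext [[245.0, -252.0, 3.0], [664.0, 595.0, 817.0]] top [244.5 595.3 817.2] 4
  circ grinder 622.108154296875 62.718318939208984 48.82373046875 737
  circ lid 449.0413818359375 -178.5171661376953 46.734256744384766 141
  bar 106 ((356.1350402832031, 195.77383422851562), (23.15607452392578, 829.2402954101562), 14.012896537780762) [ 433.2511902  -116.37416981  119.48212176]
side grinder zmax 760.0 all ext [[570.0, 7.0, 13.0], [707.0, 198.0, 152.0]] top [ 293.3
[... 246 characters left out ...]
0 all ext [[411.0, 116.0, 8.0], [502.0, 315.0, 103.0]] top [ 293.3 -459.8  759.6] 12
side jarA zmax 760.0 all ext [[479.0, -34.0, 8.0], [663.0, 314.0, 317.0]] top [ 293.3 -459.8  759.6] 6
side jarB zmax 760.0 all ext [[630.0, 90.0, 8.0], [801.0, 337.0, 124.0]] top [ 293.3 -459.8  759.6] 3
side spoon zmax 760.0 all ext [[293.0, -460.0, 3.0], [668.0, -173.0, 760.0]] top [ 293.3 -459.8  759.6] 9
  circ grinder 622.5798950195312 59.514766693115234 48.23146057128906 707
  circ lid 450.5896911621094 -183.28736877441406 47.165008544921875 287
  bar 210 ((385.3157043457031, -313.71734619140625), (343.57122802734375, 34.740440368652344), 63.551490783691406) [ 444.2199825  -194.53876522   83.26294979]
```

View pics/b.png

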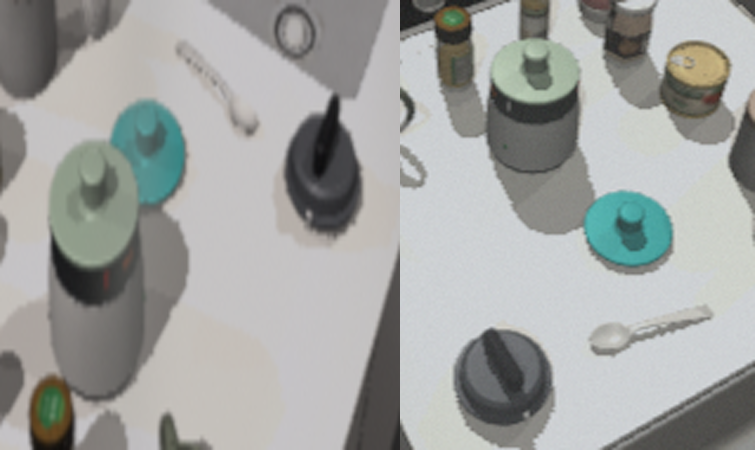

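View pics/a2.png

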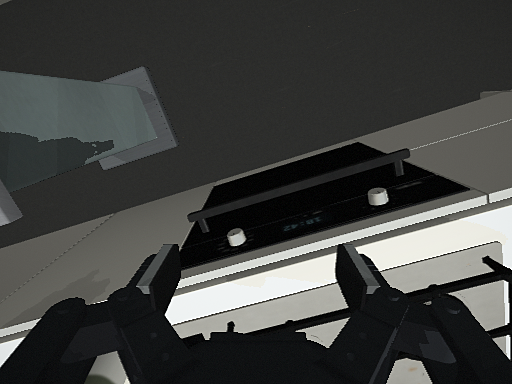

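Candidates: the pale green cover on the grinder (scene 230,195; side 277,160) and the turquoise one on the worktop (scene 253,183; side 317,226). The crop confirms that the pale green one on the grinder is the one meant. The wrist view at the start only shows the hob. Grinder is at about (622,61), lid at about (450,-181).

arm_command(steps=[28, -30, 3, 0, 1, 28, -30, 3, 0, 1, 28, -30, 3, 0, 1, 28, -30, 3, 0, 1, 28, -30, 3, 0, 1, 28, -30, 3, 0, 1, 28, -30, 3, 0, 1, 28, -30, 3, 0, 1, 28, -30, 3, 0, 1, 28, -30, 3, 0, 1])

```text
time: 0.98
tool_pos: [450.4, 241.9, 255.4]
tool_rot: [-0.457, -3.103, 0.005]
ft_force: [1.5, -0.2, -0.0]
opening: 1.002
```

Run:
```python
from h import *
for n in ["scene","side"]:
    f=np.load(n+"0.npz"); P=pts(f["d"],f["K"],f["T"]); hsv=cv2.cvtColor(f["im"],cv2.COLOR_RGB2HSV); H,S,V=cv2.split(hsv)
    ok=(f["d"]>0)
    m=ok&(H>80)&(H<100)&(S>120)&(P[...,2]>0)&(P[...,2]<45); q=P[m]; print(n,"turq",cv2.minEnclosingCircle(q[:,:2].astype(np.float32)))
    L=ok&(np.hypot(P[...,0]-450,P[...,1]+181)<50)
    q=P[L&(P[...,2]>48)&(P[...,2]<75)]; q=q[:,:2].astype(np.float32); 
    q=q[np.hypot(*(q-np.median(q,0)).T)<35]; c=q-q.mean(0); w,v=np.linalg.eigh(c.T@c); print(" bar",len(q),q.mean(0),cv2.minAreaRect(q),np.degrees(np.arctan2(v[1,1],v[0,1])))
    # worktop front edge: white pts near z=0
    for y in (-40,-20,0,40):
        w=P[ok&(abs(P[...,2])<4)&(abs(P[...,1]-y)<6)]; 
        if len(w): print("  y",y,"xmin",w[:,0].min().round())
    A=P[ok&(P[...,2]>6)&(P[...,2]<200)&(P[...,0]>380)&(P[...,0]<570)&(P[...,1]>-120)&(P[...,1]<100)]; print(" obst",len(A),A[:,:2].min(0) if len(A) else 0,A[:,:2].max(0) if len(A) else 0)
```

```text
scene turq ((669.9223022460938, 131.5281219482422), 269.0367431640625)
 bar 105 [ 448.41373 -173.49124] ((450.21343994140625, -178.1602020263672), (15.027053833007812, 55.97976303100586), 1.182155728340149) 90.29583
  y -40 xmin 104.0
  y -20 xmin 108.0
  y 0 xmin 110.0
  y 40 xmin 102.0
 obst 22 [567.31236323  54.96844177] [569.78529035  71.27711247]
side turq ((649.662109375, -98.72914123535156), 46.580196380615234)
 bar 210 [ 448.57462 -186.88283] ((449.7729187011719, -184.5262908935547), (56.83501052856445, 15.120363235473633), 89.9049301147461) 91.32524
  y -40 xmin 102.0
  y -20 xmin 109.0
  y 0 xmin 111.0
  y 40 xmin 103.0
 obst 12 [568.64803364  52.22823412] [569.97771776  64.46365678]
```

arm_command(steps=[28, -30, 0, 0, 1, 28, -30, 0, 0, 1, 28, -30, 0, 0, 1, 28, -30, 0, 0, 1, 28, -30, 0, 0, 1, 28, -30, 0, 0, 1, 0, 0, 0, 0, 1])

```text
time: 1.57
tool_pos: [622.2, 51.0, 254.1]
tool_rot: [-0.468, -3.102, 0.007]
ft_force: [-1.3, -0.3, 0.1]
opening: 1.0
```

```bash
cat >> h.py <<'E'
def greencover(n="wrist",lo=100,hi=170,near=(622,61),R_=70):
    im,d,K,T=cam(n); P=pts(d,K,T); H,S,V=cv2.split(cv2.cvtColor(im,cv2.COLOR_RGB2HSV))
    m=(d>0)&(H>35)&(H<75)&(S>25)&(np.hypot(P[...,0]-near[0],P[...,1]-near[1])<R_)&(P[...,2]>lo)&(P[...,2]<hi)
    return im,d,K,T,P,m
E
python3 - <<'E'
from h import *
s=sense(); print(s["tool_pos"].round(1))
im,d,K,T,P,m=greencover(); q=P[m]; print(m.sum(),q[:,2].min(),q[:,2].max())
for lo,hi in((118,127),(146,156)):
    t=q[(q[:,2]>lo)&(q[:,2]<hi)]; print(lo,len(t),np.median(t[:,2]) if len(t) else 0,cv2.minEnclosingCircle(t[:,:2].astype(np.float32)) if len(t) else 0)
save("c",im); print(im[m].mean(0) if m.any() else 0)
E
```

```text
[622.2  51.  254.1]
5986 102.60936290695668 153.64352412241212
118 5265 123.0583651703792 ((622.4248046875, 60.88763427734375), 47.449371337890625)
146 597 150.82533402908433 ((622.3206787109375, 60.57368469238281), 13.910517692565918)
[118.25208821 136.65653191 114.42348814]
```

View pics/c.png

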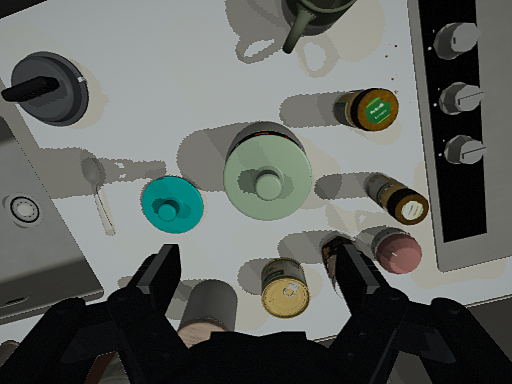

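The wrist view shows the pale green cover centred at pixel (268,185). Depth puts its axis at (622.4, 60.8) with the knob top at z 151. Now I descend and grasp the knob.

arm_command(steps=[0, 9.7, -35, 0, 1, 0, 0, -35, 0, 1, 0, 0, -25, 0, 1, 0, 0, -8, 0, 0.5, 0, 0, 0, 0, 0, 0, 0, 0, 0, 0, 0, 0, 0, 0, 0, 0, 0, 0, 0, 0])

```text
time: 2.28
tool_pos: [619.0, 66.7, 151.5]
tool_rot: [-0.466, -3.104, 0.001]
ft_force: [-0.4, -0.2, -0.4]
opening: 0.296
```

arm_command(steps=[0, 0, 10, 0, 0, 0, 0, 25, 0, 0, 0, 0, 30, 0, 0, -25, -18, 0, 0, 0, -30, -21, 0, 0, 0, -30, -21, 0, 0, 0, -30, -21, 0, 0, 0, -10, -7, -15, 0, 0, 0, 0, -30, 0, 0, 0, 0, -20, 0, 0])

```text
time: 3.12
tool_pos: [501.4, -26.2, 182.0]
tool_rot: [0.456, 3.064, -0.009]
ft_force: [-0.6, 0.7, -0.3]
opening: 0.004
```

Run:
```python
from h import *
s=sense(); p=s["tool_pos"]; print(p.round(1),s["ft_force"].round(1),s["opening"])
for n in("side","scene"):
    im,d,K,T,P,m=greencover(n,50,160,p[:2],70); q=P[m]; print(n,m.sum(),np.percentile(q,[2,98],0).round().tolist())
    save("d_"+n,im)
```

```text
[501.4 -26.2 182. ] [-0.6  0.7 -0.3] 0.004470628162531758Traceback (most recent call last):
  File "<stdin>", line 4, in <module>
    return _quantile_unchecked(
        a, q, axis, out, overwrite_input, method, keepdims, weights)
    return _ureduce(a,
                    func=_quantile_ureduce_func,
    ...<5 lines>...
                    overwrite_input=overwrite_input,
                    method=method)
    r = func(a, **kwargs)
    result = _quantile(arr,
                       quantiles=q,
    ...<2 lines>...
                       out=out,
                       weights=wgt)
    slices_having_nans = np.isnan(arr[-1, ...])
                                  ~~~^^^^^^^^^
IndexError: index -1 is out of bounds for axis 0 with size 0
```

The fingers were still closing when I lifted, so the knob was left behind. I'll open, go back and look again.

arm_command(steps=[25, 18, 30, 0, 1, 30, 21, 30, 0, 1, 30, 21, 10, 0, 1, 30, 20, 0, 0, 1, 5, 5, 0, 0, 1, 0, 0, 0, 0, 1, 0, 0, 0, 0, 1, 0, 0, 0, 0, 1])

```text
time: 3.83
tool_pos: [621.9, 64.1, 263.4]
tool_rot: [0.459, 3.064, -0.005]
ft_force: [0.1, 0.1, -0.3]
opening: 1.002
```

```bash
cat > look1.py <<'E'
from h import *
s=sense(); print(s["tool_pos"].round(1),s["opening"])
im,d,K,T,P,m=greencover(); q=P[m]; print(m.sum(),q[:,2].min(),q[:,2].max())
for lo,hi in((118,127),(146,156)):
    t=q[(q[:,2]>lo)&(q[:,2]<hi)]; print(lo,len(t),np.median(t[:,2]) if len(t) else 0,cv2.minEnclosingCircle(t[:,:2].astype(np.float32)) if len(t) else 0)
E
python3 look1.py
```

```text
[621.9  64.1 263.4] 1.0015692628415205
5617 101.57025454514144 153.29888739369733
118 4930 123.0503420001069 ((622.4175415039062, 60.97359848022461), 47.450138092041016)
146 559 150.8887530903026 ((622.1629028320312, 60.749237060546875), 13.716922760009766)
```

```bash
cat >> h.py <<'E'
def st():
    s=sense(); M=R.from_rotvec(s["tool_rot"]).as_matrix(); q=s["q"]
    print("t",round(s["time"],2),"pos",s["tool_pos"].round(1),"z",M[:2,2].round(4),"jaw deg",np.degrees(np.arctan2(M[1,1],M[0,1])).round(2),"open",round(s["opening"],3),"F",s["ft_force"].round(1),"M",s["moment"].round(2),"q",q.round(3),"pitch",round(q[1]+q[2]+q[4]-np.pi,4))
    return s
E
python3 -c "
from h import *
st()"
```

```text
t 3.88 pos [621.7  63.9 263.5] z [ 0.0429 -0.0098] jaw deg 72.92 open 1.002 F [ 0.8 -0.   0. ] M [0.02 0.02 0.  ] q [-0.084  0.235  1.472 -0.006  1.39  -1.356] pitch -0.0436
```

arm_command(steps=[0.5, -3.3, -20, 0, 1, 0, 0, -30, 0, 1, 0, 0, -30, 0, 1, 0, 0, -15, 0, 1, 0, 0, 0, 0, 1])

```text
time: 4.3
tool_pos: [618.9, 55.9, 169.7]
tool_rot: [0.467, 3.057, -0.007]
ft_force: [-0.9, -0.5, -1.0]
opening: 1.001
```

```bash
python3 -c "
from h import *
st()"
```

```text
t 4.3 pos [618.9  55.9 169.7] z [ 0.0478 -0.0117] jaw deg 72.64 open 1.001 F [-0.9 -0.5 -1. ] M [-0.    0.05  0.03] q [-0.097  0.306  1.579 -0.007  1.208 -1.362] pitch -0.0487
```

arm_command(steps=[3.5, 5, -9, 0, 1, 0, 0, -9, 0, 1, 0, 0, 0, 0, 1, 0, 0, 0, 0, 1])

```text
time: 4.63
tool_pos: [621.9, 59.5, 152.5]
tool_rot: [0.471, 3.056, -0.007]
ft_force: [0.3, -0.2, 0.4]
opening: 1.002
```

```bash
python3 -c "
from h import *
st()"
```

```text
t 4.63 pos [621.9  59.5 152.5] z [ 0.0485 -0.0122] jaw deg 72.48 open 1.002 F [ 0.3 -0.2  0.4] M [ 0.02 -0.01 -0.  ] q [-0.09   0.332  1.583 -0.008  1.177 -1.352] pitch -0.0494
```

arm_command(steps=[0.5, 1, -4, 0, 0, 0, 0, 0, 0, 0, 0, 0, 0, 0, 0, 0, 0, 0, 0, 0, 0, 0, 0, 0, 0, 0, 0, 0, 0, 0, 0, 0, 0, 0, 0, 0, 0, 0, 0, 0, 0, 0, 0, 0, 0, 0, 0, 0, 0, 0])

```text
time: 5.47
tool_pos: [625.0, 60.6, 152.3]
tool_rot: [0.469, 3.049, -0.007]
ft_force: [0.8, 0.2, 0.3]
opening: 0.0
```

```bash
python3 -c "
from h import *
st()"
```

```text
t 5.47 pos [625.   60.6 152.3] z [ 0.0552 -0.0128] jaw deg 72.52 open 0.0 F [0.8 0.2 0.3] M [-0.02  0.02  0.01] q [-0.088  0.334  1.581 -0.009  1.171 -1.35 ] pitch -0.0561
```

Run:
```python
from h import *
im,d,K,T=cam("scene"); im2,d2,K2,T2=cam("side"); im3,*_=cam("wrist")
r=lambda i,s: cv2.resize(i,s,interpolation=cv2.INTER_CUBIC)
save("e",np.hstack([r(im[130:250,170:290],(266,400)),r(im2[90:210,220:340],(266,400)),r(im3[100:340,150:390],(266,400))]))
```

```text
(no output)
```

View pics/e.png

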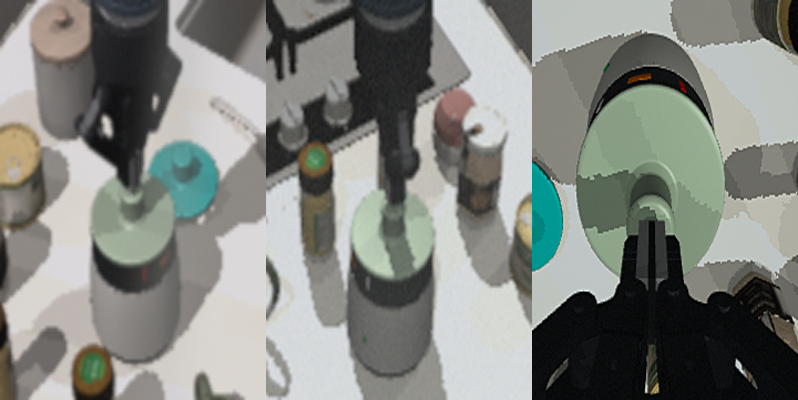

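Run:
```python
from h import *
im,d,K,T=cam("wrist"); Tt=np.array(camera_params("wrist")["T_tool_cam"]); Pt=pts(d,K,Tt); Pw=pts(d,K,T)
for v in range(205,300,8): print(v,[ (u,*Pt[v,u].round(0),Pw[v,u,2].round(0)) for u in (248,256,264)])
for n in("scene","side"):
    im,d,K,T=cam(n); P=pts(d,K,T); H,S,V=cv2.split(cv2.cvtColor(im,cv2.COLOR_RGB2HSV))
    m=(np.hypot(P[...,0]-622,P[...,1]-61)<30)&(P[...,2]>110)&(P[...,2]<200)
    dark=m&(V<70); g=m&(H>35)&(H<75)&(S>25)&(P[...,2]>135)
    print(n,"dark zmin",np.percentile(P[dark],[2,10,50],0).round(),"\n green",np.percentile(P[g],[2,50,98],0).round())
st()
```

```text
205 [(248, np.float64(15.0), np.float64(-6.0), np.float64(24.0), np.float64(127.0)), (256, np.float64(16.0), np.float64(-1.0), np.float64(21.0), np.float64(130.0)), (264, np.float64(16.0), np.float64(4.0), np.float64(24.0), np.float64(128.0))]
213 [(248, np.float64(14.0), np.float64(-6.0), np.float64(14.0), np.float64(138.0)), (256, np.float64(15.0), np.float64(-1.0), np.float64(11.0), np.float64(140.0)), (264, np.float64(14.0), np.float64(4.0), np.float64(13.0), np.float64(139.0))]
221 [(248, np.float64(14.0), np.float64(-6.0), np.float64(2.0), np.float64(149.0)), (256, np.float64(14.0), np.float64(-1.0), np.float64(1.0), np.float64(151.0)), (264, np.float64(14.0), np.float64(4.0), np.float64(1.0), np.float64(150.0))]
229 [(248, np.float64(10.0), np.float64(-6.0), np.float64(-0.0), np.float64(152.0)), (256, np.float64(9.0), np.float64(-1.0), np.float64(1.0), np.float64(150.0)), (264, np.float64(9.0), np.float64(4.0), np.float64(1.0), np.float64(151.0))]
237 [(248, np.float64(11.0), np.float64(-5.0), np.float64(-13.0), np.float64(164.0)), (256, np.float64(11.0), np.float64(-1.0), np.
[... 1581 characters left out ...]
at64(205.0))]
293 [(248, np.float64(12.0), np.float64(-4.0), np.float64(-60.0), np.float64(212.0)), (256, np.float64(-4.0), np.float64(-1.0), np.float64(-40.0), np.float64(193.0)), (264, np.float64(8.0), np.float64(3.0), np.float64(-54.0), np.float64(206.0))]
scene dark zmin [[609.  54. 163.]
 [611.  62. 168.]
 [615.  71. 181.]] 
 green [[609.  60. 135.]
 [619.  72. 148.]
 [632.  77. 153.]]
side dark zmin [[609.  45. 156.]
 [612.  47. 164.]
 [617.  49. 176.]] 
 green [[610.  46. 138.]
 [617.  51. 149.]
 [631.  66. 153.]]
t 5.77 pos [625.   60.6 152.3] z [ 0.0552 -0.0128] jaw deg 72.52 open 0.001 F [0.1 0.3 0.2] M [-0.03  0.02  0.05] q [-0.088  0.334  1.581 -0.009  1.171 -1.35 ] pitch -0.0561
```

```bash
python3 - <<'E'
from h import *
p=camera_params("wrist"); print(p.keys(), {k:v for k,v in p.items() if k not in("camera_matrix","T_tool_cam")})
im,d,K,T=cam("wrist"); Tt=np.array(p["T_tool_cam"]); Pt=pts(d,K,Tt)
for u in (244,248,262):
    print(u,[(v,im[v,u].tolist(),Pt[v,u].round(0).astype(int).tolist()) for v in range(222,240,2)])
E
ls; python3 -c "import workcell;print([x for x in dir(workcell) if x[0]!='_'])"
```

```text
dict_keys(['camera_matrix', 'T_tool_cam']) {}
244 [(222, [79, 91, 77], [13, -8, 2]), (224, [82, 97, 79], [12, -8, 1]), (226, [94, 107, 92], [11, -8, 0]), (228, [83, 97, 81], [10, -8, 1]), (230, [83, 94, 79], [9, -8, 0]), (232, [83, 96, 80], [8, -8, 0]), (234, [84, 97, 80], [6, -8, 0]), (236, [82, 96, 81], [4, -8, 1]), (238, [84, 97, 81], [3, -8, 1])]
248 [(222, [120, 138, 115], [14, -6, 1]), (224, [149, 171, 145], [13, -6, 0]), (226, [79, 92, 78], [11, -6, 1]), (228, [80, 94, 78], [10, -6, 1]), (230, [84, 96, 80], [8, -6, 1]), (232, [57, 63, 57], [7, -6, 0]), (234, [50, 53, 53], [11, -5, -9]), (236, [52, 54, 55], [11, -5, -11]), (238, [52, 55, 55], [11, -5, -13])]
262 [(222, [148, 169, 143], [13, 3, 2]), (224, [143, 165, 138], [13, 3, 0]), (226, [141, 161, 135], [11, 3, 0]), (228, [136, 157, 131], [10, 3, 1]), (230, [119, 138, 115], [8, 3, 1]), (232, [42, 46, 41], [7, 3, 1]), (234, [55, 57, 57], [11, 3, -9]), (236, [54, 57, 56], [11, 3, -12]), (238, [55, 57, 57], [11, 3, -14])]
h.py
look1.py
pics
scene0.npz
side0.npz
wrist0.npz
['Unreachable', 'camera_params', 'hand_in', 'read_camera', 'sense', 'tip_reach']
```

```bash
python3 -c "
import workcell;t=workcell.tip_reach;print(t, t() if callable(t) else '')"
```

```text
22.0
```

The images show the shut fingertips about 8 mm behind the TCP (tip at tool z ≈ -8 in the wrist view, and the scene and side depth agree), not 22 mm ahead as documented. The fingers closed above the knob. I'll trust the measurement, open, and go about 34 mm lower.

arm_command(steps=[-1, 0, 0, 0, 1, -1, 0, 0, 0, 1, -1, 0, 0, 0, 1, -1, 0, 0, 0, 1, -1, 0, 0, 0, 1, 0, 0, 0, 0, 1, 0, 0, 0, 0, 1, 0, 0, -8, 0, 1, 0, 0, -8, 0, 1, 0, 0, 0, 0, 1])

```text
time: 6.65
tool_pos: [619.5, 60.6, 135.2]
tool_rot: [0.469, 3.048, -0.007]
ft_force: [0.1, 0.1, -0.5]
opening: 1.001
```

Run:
```python
from h import *
st(); im,d,K,T=cam("wrist"); Tt=np.array(camera_params("wrist")["T_tool_cam"]); Pt=pts(d,K,Tt)
m=(d>0)&(abs(Pt[...,1])<60)&(Pt[...,2]<60)&(Pt[...,2]>-60)&(Pt[...,0]<13)&(im.max(2)<75)&(abs(Pt[...,1])>32)
for s in(-1,1):
    q=Pt[m&(np.sign(Pt[...,1])==s)]; print(s,len(q),np.percentile(q[:,2],[90,98,99.5]).round(1),q[q[:,2]>np.percentile(q[:,2],97)].mean(0).round(1))
```

```text
t 6.65 pos [619.5  60.6 135.2] z [ 0.0561 -0.0129] jaw deg 72.53 open 1.001 F [ 0.1  0.1 -0.5] M [ 0.01  0.06 -0.01] q [-0.089  0.342  1.608 -0.009  1.134 -1.351] pitch -0.057
-1 2259 [-24.  -18.2  12.4] [ -2.1 -40.2  -9.5]
1 2272 [-24.6 -19.7 -18.1] [  1.3  43.2 -19. ]
```

arm_command(steps=[2.5, 0, -8, 0, 1, 0.3, 0, -8, 0, 1, 0, 0, 0, 0, 0, 0, 0, 0, 0, 0, 0, 0, 0, 0, 0, 0, 0, 0, 0, 0, 0, 0, 0, 0, 0, 0, 0, 0, 0, 0, 0, 0, 0, 0, 0, 0, 0, 0, 0, 0])

```text
time: 7.53
tool_pos: [625.4, 59.2, 121.7]
tool_rot: [0.468, 3.043, -0.009]
ft_force: [-0.6, 0.4, -0.7]
opening: 0.288
```

```bash
python3 -c "
from h import *
st()"
```

```text
t 7.53 pos [625.4  59.2 121.7] z [ 0.0616 -0.0155] jaw deg 72.53 open 0.288 F [-0.6  0.4 -0.7] M [-0.03  0.   -0.01] q [-0.089  0.367  1.605 -0.011  1.106 -1.35 ] pitch -0.0628
```

arm_command(steps=[0, 0, 0, 0, 0, 0, 0, 0, 0, 0, 0, 0, 8, 0, 0, 0, 0, 15, 0, 0, 0, 0, 15, 0, 0, 0, 0, 15, 0, 0, 0, 0, 0, 0, 0])

```text
time: 8.12
tool_pos: [622.7, 59.8, 174.8]
tool_rot: [0.468, 3.05, -0.009]
ft_force: [0.8, -0.3, 0.3]
opening: 0.284
```

```bash
cat > cov.py <<'E'
from h import *
import sys
s=st(); p=s["tool_pos"]
for n in("side","scene","wrist"):
    im,d,K,T,P,m=greencover(n,-5,p[2]+40,p[:2],60); q=P[m]; print(n,m.sum(),np.percentile(q,[2,50,98],0).round().tolist() if len(q) else 0)
    if n=="wrist":
        h,e=np.histogram(q[:,2],40); z=e[h.argmax()]+ (e[1]-e[0])/2; t=q[abs(q[:,2]-z)<5]; c=np.c_[t[:,:2],np.ones(len(t))]; a=np.linalg.lstsq(c,t[:,2],rcond=None)[0]
        print("disc z",z,"slopes",a[:2].round(3),cv2.minEnclosingCircle(t[:,:2].astype(np.float32)))
E
python3 cov.py
```

```text
t 8.12 pos [622.7  59.8 174.8] z [ 0.0547 -0.0146] jaw deg 72.55 open 0.284 F [ 0.8 -0.3  0.3] M [ 0.04 -0.01 -0.  ] q [-0.089  0.305  1.569 -0.01   1.211 -1.351] pitch -0.0558
side 547 [[576.0, 14.0, 174.0], [608.0, 48.0, 177.0], [661.0, 99.0, 180.0]]
scene 464 [[578.0, 48.0, 173.0], [609.0, 82.0, 175.0], [656.0, 107.0, 203.0]]
wrist 14166 [[574.0, 19.0, 173.0], [606.0, 65.0, 174.0], [657.0, 104.0, 203.0]]
disc z 174.47852041165675 slopes [-0.004  0.   ] ((618.7418212890625, 60.26955795288086), 47.834835052490234)
```

arm_command(steps=[-15, -10, 0, 0, 0, -20, -13, 0, 0, 0, -20, -13, 0, 0, 0, -20, -13, 0, 0, 0, -20, -13, 0, 0, 0, -15, -12, 0, 0, 0, -10, -8, 0, 0, 0, 0, 0, 0, 0, 0])

```text
time: 8.93
tool_pos: [488.8, -22.4, 159.1]
tool_rot: [0.468, 3.073, -0.008]
ft_force: [-0.3, -0.3, 0.1]
opening: 0.283
```

```bash
python3 -c "
from h import *
st()"
```

```text
t 8.93 pos [488.8 -22.4 159.1] z [ 0.0322 -0.01  ] jaw deg 72.68 open 0.283 F [-0.3 -0.3  0.1] M [-0.    0.03 -0.02] q [-0.289  0.042  1.91  -0.     1.156 -1.557] pitch -0.0338
```

arm_command(steps=[0, 0, -15, 0, 0, 0, 0, -25, 0, 0, 0, 0, -25, 0, 0, 0, 0, -25, 0, 0, 0, 0, -20, 0, 0, 0, 0, -10, 0, 0, 0, 0, 0, 0, 0])

```text
time: 9.52
tool_pos: [488.7, -20.6, 31.4]
tool_rot: [0.473, 3.072, -0.006]
ft_force: [-0.7, -0.2, -1.9]
opening: 0.285
```

```bash
python3 cov.py
```

```text
t 9.52 pos [488.7 -20.6  31.4] z [ 0.0324 -0.0086] jaw deg 72.51 open 0.285 F [-0.7 -0.2 -1.9] M [0.02 0.03 0.03] q [-2.860e-01  2.570e-01  1.978e+00  1.000e-03  8.730e-01 -1.552e+00] pitch -0.0335
side 250 [[443.0, -66.0, 31.0], [494.0, -46.0, 33.0], [528.0, -7.0, 36.0]]
scene 503 [[443.0, -53.0, 31.0], [473.0, -5.0, 35.0], [523.0, 25.0, 63.0]]
wrist 14112 [[443.0, -62.0, 34.0], [475.0, -16.0, 37.0], [526.0, 23.0, 65.0]]
disc z 36.51294515039809 slopes [-0.02   0.005] ((487.6708679199219, -20.506675720214844), 47.83972930908203)
```

arm_command(steps=[0, 0, -7, 0, 0, 0, 0, -7, 0, 0, 0, 0, -4, 0, 0, 0, 0, 0, 0, 0])

```text
time: 10.0
tool_pos: [494.6, -22.0, 18.5]
tool_rot: [0.47, 3.059, -0.008]
ft_force: [-0.7, -0.2, -0.8]
opening: 0.285
```

```bash
python3 cov.py
```

```text
t 10.0 pos [494.6 -22.   18.5] z [ 0.045  -0.0123] jaw deg 72.54 open 0.285 F [-0.7 -0.2 -0.8] M [ 0.01  0.06 -0.01] q [-2.850e-01  2.870e-01  1.975e+00  1.000e-03  8.320e-01 -1.552e+00] pitch -0.0466
side 234 [[450.0, -67.0, 17.0], [501.0, -48.0, 21.0], [534.0, -10.0, 24.0]]
scene 481 [[448.0, -52.0, 18.0], [479.0, -6.0, 21.0], [529.0, 24.0, 48.0]]
wrist 14111 [[448.0, -63.0, 20.0], [479.0, -17.0, 22.0], [531.0, 22.0, 50.0]]
disc z 21.091850850237 slopes [-0.011  0.003] ((492.38555908203125, -21.817079544067383), 47.943363189697266)
```

arm_command(steps=[0, 0, -5, 0, 0, 0, 0, -4, 0, 0, 0, 0, 0, 0, 0])

```text
time: 10.4
tool_pos: [495.6, -22.4, 10.2]
tool_rot: [0.469, 3.057, -0.009]
ft_force: [-0.0, 0.5, -1.1]
opening: 0.286
```

```bash
python3 cov.py
```

```text
t 10.4 pos [495.6 -22.4  10.2] z [ 0.0474 -0.013 ] jaw deg 72.54 open 0.286 F [-0.   0.5 -1.1] M [ 0.02  0.1  -0.1 ] q [-2.850e-01  3.050e-01  1.976e+00  1.000e-03  8.120e-01 -1.552e+00] pitch -0.0492
side 222 [[450.0, -67.0, 9.0], [499.0, -48.0, 12.0], [535.0, -11.0, 15.0]]
scene 473 [[450.0, -53.0, 9.0], [479.0, -6.0, 13.0], [530.0, 24.0, 40.0]]
wrist 14154 [[449.0, -63.0, 12.0], [480.0, -18.0, 13.0], [532.0, 22.0, 42.0]]
disc z 12.865271005975986 slopes [-0.008  0.002] ((493.3547668457031, -21.15314483642578), 47.709808349609375)
```

arm_command(steps=[0, 0, -2, 0, 0, 0, 0, -1, 0, 0, 0, 0, 0, 0, 1, 0, 0, 0, 0, 1, 0, 0, 0, 0, 1, 0, 0, 0, 0, 1, 0, 0, 3, 0, 1, 0, 0, 4, 0, 1, 0, 0, 0, 0, 1, 0, 0, 0, 0, 1])

```text
time: 11.38
tool_pos: [496.8, -22.7, 16.6]
tool_rot: [0.469, 3.055, -0.009]
ft_force: [-0.0, -0.5, 1.3]
opening: 1.002
```

```bash
python3 cov.py
```

```text
t 11.38 pos [496.8 -22.7  16.6] z [ 0.0492 -0.0136] jaw deg 72.55 open 1.002 F [-0.  -0.5  1.3] M [0.01 0.04 0.02] q [-2.850e-01  2.930e-01  1.974e+00  1.000e-03  8.240e-01 -1.552e+00] pitch -0.0511
side 134 [[451.0, -69.0, 8.0], [508.0, -45.0, 11.0], [535.0, -3.0, 15.0]]
scene 543 [[451.0, -58.0, 8.0], [482.0, -11.0, 11.0], [517.0, 23.0, 40.0]]
wrist 16286 [[450.0, -63.0, 10.0], [485.0, -18.0, 11.0], [534.0, 21.0, 40.0]]
disc z 11.20482075573724 slopes [ 0.002 -0.001] ((493.8354187011719, -21.520679473876953), 47.58900451660156)
```

arm_command(steps=[0, 0, 20, 0, 1, 0, 0, 30, 0, 1, 0, 0, 30, 0, 1, -3, -15, 30, -7, 1, -6, -20, 30, -7, 1, -6, -20, 30, -7, 1, -6, -20, 20, -7, 1, -6, -20, 0, -7, 1, -6, -20, 0, -7, 1, -6, -20, 0, -7, 1])

```text
time: 12.37
tool_pos: [451.7, -158.7, 214.8]
tool_rot: [1.722, 2.576, -0.027]
ft_force: [0.2, -0.1, -0.5]
opening: 0.999
```

Run:
```python
from h import *
st()
a,dA,KA,TA=cam("scene"); b,dB,KB,TB=cam("side"); np.savez("g.npz",a=a,dA=dA,KA=KA,TA=TA,b=b,dB=dB,KB=KB,TB=TB)
r=lambda i,s: cv2.resize(i,s,interpolation=cv2.INTER_CUBIC)
save("f",np.hstack([r(a[170:245,190:265],(400,400)),r(b[135:210,240:315],(400,400))]))
```

```text
t 12.37 pos [ 451.7 -158.7  214.8] z [ 0.0261 -0.0382] jaw deg 22.5 open 0.999 F [ 0.2 -0.1 -0.5] M [-0.    0.   -0.03] q [-0.574 -0.053  1.884 -0.019  1.268 -0.961] pitch -0.0426
```

View pics/f.png

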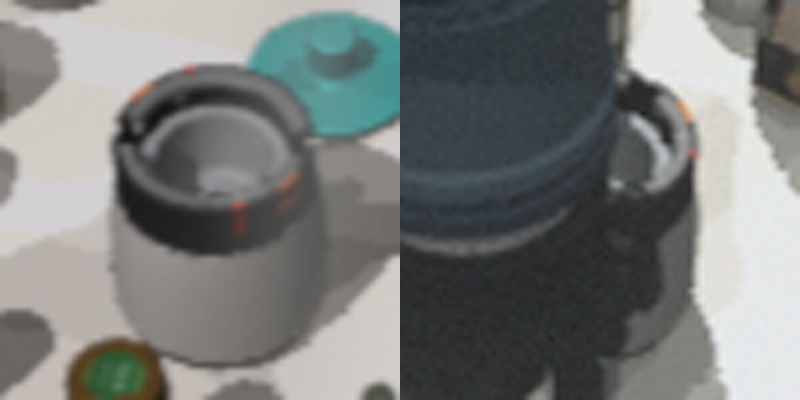

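The scene crop shows the collar open: notches near crop (135,130) and (303,140), orange marks at (143,92) and (290,183), red marks at (190,70) and (238,212). Next I compute their angles.

Run:
```python
from h import *
g=np.load("g.npz"); c=np.array([622.3,60.9])
for n,im,d,K,T in(("scene",g["a"],g["dA"],g["KA"],g["TA"]),("side",g["b"],g["dB"],g["KB"],g["TB"])):
    P=pts(d,K,T); H,S,V=cv2.split(cv2.cvtColor(im,cv2.COLOR_RGB2HSV)); r=np.hypot(*(P[...,:2]-c).transpose(2,0,1)); 
    base=(d>0)&(r<56)&(P[...,2]>95)&(P[...,2]<125)
    top=base&(P[...,2]>114)&(r>38)&(r<50); 
    if n=="scene": print("top circ",cv2.minEnclosingCircle(P[top][:,:2].astype(np.float32)))
    m=base&(S>90)&((H<25)|(H>170))
    nl,lab,sts,cen=cv2.connectedComponentsWithStats(m.astype(np.uint8))
    for i in range(1,nl):
        k=lab==i; q=P[k]; a=np.degrees(np.arctan2(q[:,1]-c[1],q[:,0]-c[0])); print(n,cen[i].round(),k.sum(),"H",np.median(H[k]),"ang",a.min().round(1),np.median(a).round(1),a.max().round(1),"r",r[k].mean().round(1),"z",q[:,2].mean().round())
    # notch: low points within flange annulus
    fl=(d>0)&(r>38.5)&(r<45)&(P[...,2]<125)&(P[...,2]>90); a=np.degrees(np.arctan2(P[...,1]-c[1],P[...,0]-c[0]))
    for b in range(-180,180,8):
        k=fl&(a>=b)&(a<b+8)
        if n=="scene" and k.any(): print(b+4,int(k.sum()),np.median(P[k][:,2]).round(1),(P[k][:,2]<113).mean().round(2),end=" | ")
```

```text
top circ ((621.8012084960938, 62.32573699951172), 48.38658905029297)
scene [216. 187.] 3 H 9.0 ang -11.3 -5.6 2.0 r 43.9 z 119.0
scene [244. 204.] 3 H 9.0 ang 167.8 172.0 172.9 r 46.1 z 117.0
scene [234. 208.] 3 H 1.0 ang 135.5 136.3 138.9 r 46.9 z 118.0
scene [234. 212.] 4 H 1.5 ang 135.2 136.6 138.6 r 47.9 z 107.0
-176 6 117.5 0.0 | -168 3 117.2 0.0 | -160 2 116.6 0.0 | -152 2 117.4 0.0 | -144 9 117.4 0.44 | -136 4 117.7 0.0 | -128 4 117.2 0.0 | -120 4 119.0 0.0 | -112 4 117.1 0.25 | -104 6 116.0 0.33 | -96 6 116.6 0.33 | -88 9 116.7 0.44 | -80 8 110.3 0.5 | -72 7 104.7 0.57 | -64 11 104.7 0.64 | -56 9 116.1 0.44 | -48 11 116.8 0.45 | -40 8 102.6 0.62 | -32 9 108.3 0.56 | -24 14 113.9 0.43 | -16 8 104.2 0.62 | -8 10 109.6 0.5 | 0 5 116.4 0.4 | 8 10 115.6 0.3 | 16 10 110.6 0.7 | 24 3 116.4 0.33 | 32 2 112.5 0.5 | 40 3 119.2 0.0 | 48 4 118.7 0.0 | 56 5 118.7 0.0 | 64 4 118.3 0.0 | 72 4 117.7 0.0 | 80 4 117.4 0.0 | 88 4 117.3 0.0 | 96 3 118.7 0.0 | 104 6 118.1 0.0 | 112 3 117.4 0.0 | 120 4 117.5 0.0 | 128 5 118.4 0.0 | 136 6 119.0 0.0 | 144 6 118.1 0.0 | 152 3 117.9 0.0 | 160 5 116.9 0.0 | 168 6 117.6 0.0 | 176 3 118.0 0.0 | side [293. 155.] 3 H 11.0 ang -11.6 -7.0 -1.6 r 44.5 z 118.0
side [294. 163.] 1 H 1.0 ang -44.4 -44.4 -44.4 r 44.6 z 119.0
```

arm_command(steps=[0, -10, 0, -7, 1, 0, -10, 0, -7, 1, 0, 0, 0, -7, 1, 0, 0, 0, 0, 1])

```text
time: 12.8
tool_pos: [450.6, -179.2, 213.0]
tool_rot: [2.174, 2.219, -0.038]
ft_force: [-0.6, 0.8, -0.2]
opening: 0.999
```

```bash
cat > lid.py <<'E'
from h import *
s=st(); im,d,K,T=cam("wrist"); P=pts(d,K,T); c=np.array([450,-181])
r=np.hypot(*(P[...,:2]-c).transpose(2,0,1)); H,S,V=cv2.split(cv2.cvtColor(im,cv2.COLOR_RGB2HSV))
top=P[(d>0)&(r<40)&(P[...,2]>62)&(P[...,2]<72)]; print("bar",len(top),top.mean(0).round(1),cv2.minAreaRect(top[:,:2].astype(np.float32)))
rim=P[(d>0)&(r<55)&(P[...,2]>14)&(P[...,2]<23)]; print("rim",len(rim),cv2.minEnclosingCircle(rim[:,:2].astype(np.float32)))
w=(d>0)&(r<52)&(P[...,2]>10)&(P[...,2]<24)&(V>150)&(S<60); print("ticks",[p.round(1).tolist() for p in P[w][:,:2]][:12])
E
python3 lid.py
```

```text
t 12.8 pos [ 450.6 -179.2  213. ] z [ 0.008  -0.0419] jaw deg 1.19 open 0.999 F [-0.6  0.8 -0.2] M [ 0.05 -0.04 -0.01] q [-0.603 -0.026  1.862 -0.031  1.275 -0.615] pitch -0.0303
bar 570 [ 449.5 -180.2   65.5] ((449.7765808105469, -181.31390380859375), (13.725871086120605, 55.75794982910156), 0.5694939494132996)
rim 853 ((449.3587341308594, -182.52969360351562), 46.65141677856445)
ticks [[447.7, -135.9], [448.9, -135.9], [450.2, -136.1], [446.5, -137.0], [447.7, -137.1], [448.9, -136.9], [450.2, -136.9], [451.4, -136.8], [446.5, -138.1], [447.8, -138.0], [449.0, -138.1], [450.2, -137.7]]
```

arm_command(steps=[-1, -2, -20, 0, 1, 0, 0, -25, 0, 1, 0, 0, -25, 0, 1, 0, 0, -25, 0, 1, 0, 0, -25, 0, 1, 0, 0, -15, 0, 1, 0, 0, 0, 0, 1])

```text
time: 13.43
tool_pos: [450.9, -176.4, 74.1]
tool_rot: [2.113, 2.272, -0.033]
ft_force: [-0.4, -0.4, 0.0]
opening: 0.998
```

```bash
python3 lid.py
```

```text
t 13.43 pos [ 450.9 -176.4   74.1] z [ 0.0141 -0.0425] jaw deg 4.17 open 0.998 F [-0.4 -0.4  0. ] M [ 0.   -0.03  0.02] q [-0.6    0.169  1.973 -0.033  0.964 -0.654] pitch -0.0354
bar 1551 [ 449.5 -179.3   65.4] ((449.61065673828125, -181.6449432373047), (14.420684814453125, 56.36369323730469), 1.6633132696151733)
rim 1833 ((449.6900329589844, -182.0999298095703), 46.70199203491211)
ticks [[447.3, -135.8], [448.0, -136.1], [448.7, -135.6], [449.5, -135.6], [450.3, -135.9], [451.0, -136.0], [446.6, -137.2], [447.3, -136.8], [448.1, -137.3], [448.8, -136.8], [449.5, -136.9], [450.3, -137.2]]
```

arm_command(steps=[-0.7, -3, -10, -2, 1, -0.6, -2, -12, -1, 1, 0, -0.5, -10, 0, 1, 0, 0, -5, 0, 1, 0, 0, 0, 0, 1])

```text
time: 13.9
tool_pos: [454.0, -182.7, 42.0]
tool_rot: [2.151, 2.224, -0.032]
ft_force: [-0.5, 0.2, -0.6]
opening: 0.998
```

```bash
python3 -c "
from h import *
st()"
```

```text
t 13.9 pos [ 454.  -182.7   42. ] z [ 0.0193 -0.0476] jaw deg 1.93 open 0.998 F [-0.5  0.2 -0.6] M [-0.01 -0.03 -0.01] q [-0.607  0.236  1.977 -0.036  0.887 -0.618] pitch -0.0427
```

arm_command(steps=[-5, 0.7, -4, -1.2, 1, -0.5, 0, -3, 0, 1, -0.3, 0, 0, 0, 1])

```text
time: 14.15
tool_pos: [449.0, -182.4, 36.3]
tool_rot: [2.172, 2.201, -0.032]
ft_force: [0.5, 0.4, 0.5]
opening: 1.002
```

```bash
python3 -c "
from h import *
st()"
```

```text
t 14.15 pos [ 449.  -182.4   36.3] z [ 0.0206 -0.0496] jaw deg 0.78 open 1.002 F [0.5 0.4 0.5] M [-0.02  0.03 -0.05] q [-0.612  0.237  1.992 -0.038  0.868 -0.601] pitch -0.045
```

arm_command(steps=[0, 0, 0, 0, 0, 0, 0, 0, 0, 0, 0, 0, 0, 0, 0, 0, 0, 0, 0, 0, 0, 0, 0, 0, 0, 0, 0, 0, 0, 0, 0, 0, 0, 0, 0, 0, 0, 0, 0, 0, 0, 0, 0, 0, 0, 0, 0, 0, 0, 0])

```text
time: 14.98
tool_pos: [449.7, -183.0, 38.0]
tool_rot: [2.169, 2.2, -0.032]
ft_force: [-0.2, 0.3, 1.5]
opening: 0.149
```

```bash
python3 lid.py
```

```text
t 14.98 pos [ 449.7 -183.    38. ] z [ 0.0223 -0.051 ] jaw deg 0.83 open 0.149 F [-0.2  0.3  1.5] M [0.04 0.14 0.01] q [-0.612  0.234  1.991 -0.038  0.87  -0.602] pitch -0.0473
bar 3000 [ 448.8 -177.3   66.2] ((449.0902099609375, -181.93710327148438), (41.12137222290039, 49.00830078125), 38.40522766113281)
rim 2535 ((449.7845764160156, -181.95135498046875), 46.500240325927734)
ticks [[447.2, -135.6], [447.8, -135.6], [448.4, -135.7], [449.0, -135.6], [449.7, -135.8], [450.3, -135.8], [450.9, -135.6], [447.2, -136.4], [447.8, -136.3], [448.4, -136.1], [449.0, -136.1], [449.5, -135.7]]
```

Gripped (opening 0.149, about the 14 mm bar). Next I lift and carry to a viewing point short of the grinder.

arm_command(steps=[0, 0, 8, 0, 0, 0, 0, 15, 0, 0, 0, 0, 25, 0, 0, 0, 0, 30, 0, 0, 0, 0, 30, 0, 0, 0, 0, 30, 0, 0, 0, 0, 20, 0, 0, 10, 10, 5, 0, 0, 20, 15, 0, 0, 0, 20, 15, 0, 0, 0])

```text
time: 15.87
tool_pos: [494.4, -140.7, 211.0]
tool_rot: [2.179, 2.198, -0.033]
ft_force: [0.5, -0.1, -2.7]
opening: 0.152
```

arm_command(steps=[20, 15, 0, 0, 0, 20, 15, 0, 0, 0, 20, 15, 0, 0, 0, 20, 15, 0, 0, 0, 15, 15, 0, 0, 0, 8, 8, 0, 0, 0, 0, 0, 0, 0, 0])

```text
time: 16.45
tool_pos: [603.5, -50.0, 214.1]
tool_rot: [2.176, 2.198, -0.029]
ft_force: [0.3, -0.7, -1.3]
opening: 0.153
```

Run:
```python
from h import *
st(); im,d,K,T=cam("wrist"); np.savez("w.npz",im=im,d=d,K=K,T=T); save("g",im)
```

```text
t 16.45 pos [603.5 -50.  214.1] z [ 0.0209 -0.0474] jaw deg 0.62 open 0.153 F [ 0.3 -0.7 -1.3] M [ 0.01  0.02 -0.02] q [-0.257  0.244  1.563 -0.042  1.303 -0.256] pitch -0.032
```

View pics/g.png

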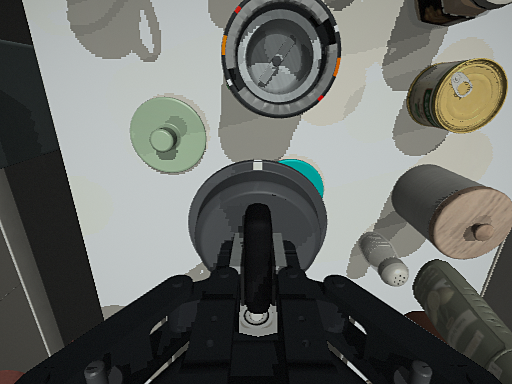

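The wrist view shows the lid held with its tick at (257,165), the collar at (281,57) with white, orange and red marks, and the green cover flat at (168,135).

Run:
```python
from h import *
g=np.load("w.npz"); im,d,K,T=[g[k] for k in("im","d","K","T")]; P=pts(d,K,T); H,S,V=cv2.split(cv2.cvtColor(im,cv2.COLOR_RGB2HSV))
c0=np.array([622.3,61]); r=np.hypot(*(P[...,:2]-c0).transpose(2,0,1))
top=(d>0)&(r<56)&(abs(P[...,2]-118)<4); q=P[top]; 
# fit circle to outer edge
a=np.arctan2(q[:,1]-c0[1],q[:,0]-c0[0]); rr=np.hypot(*(q[:,:2]-c0).T); E=[]
for b in np.arange(-np.pi,np.pi,.1):
    k=(a>=b)&(a<b+.1)
    if k.sum()>3: E.append(q[k][rr[k].argmax(),:2])
E=np.array(E); A=np.c_[2*E,np.ones(len(E))]; s=np.linalg.lstsq(A,(E**2).sum(1),rcond=None)[0]; c=s[:2]; print("fit c",c.round(2),"R",np.sqrt(s[2]+c@c).round(2),"med z",np.median(q[:,2]))
ang=np.degrees(np.arctan2(P[...,1]-c[1],P[...,0]-c[0])); r=np.hypot(*(P[...,:2]-c).transpose(2,0,1))
ring=(d>0)&(r>36)&(r<54)&(P[...,2]>95)&(P[...,2]<124)
for nm,m in(("white",ring&(V>150)&(S<60)&(r>42)&(r<48.5)&(P[...,2]>112)),("orange",ring&(S>100)&(H>6)&(H<25)),("red",ring&(S>110)&((H<=5)|(H>172)))):
    n,lab,st_,cen=cv2.connectedComponentsWithStats(m.astype(np.uint8))
    for i in range(1,n):
        k=lab==i
        if k.sum()>3: print(nm,cen[i].round(),k.sum(),"ang",np.percentile(ang[k],[0,50,100]).round(1),"r",r[k].mean().round(1),"z",P[k][:,2].mean().round(1))
fl=(d>0)&(r>38.5)&(r<41)
low=fl&(P[...,2]<114); 
for lo,hi in((-20,70),(160,250)):
    aa=np.where(ang<-110,ang+360,ang); k=low&(aa>lo)&(aa<hi)
    print("notch",k.sum(),np.percentile(aa[k],[2,25,50,75,98]).round(1) if k.any() else "")
# lid: tick & bar
Z=P[...,2]; s=sense()["tool_pos"]
t=(d>0)&(np.hypot(P[...,0]-s[0],P[...,1]-s[1])<60)&(Z>s[2]-40)&(Z<s[2]-5)
print("lid rim z med",np.median(Z[t&(P[...,1]>s[1]+38)]))
w=t&(V>150)&(S<60)&(P[...,1]>s[1]+35); print("tick",P[w].mean(0).round(1))
rm=t&(np.hypot(P[...,0]-s[0],P[...,1]-s[1])>42)&(V<130); print("rim circ",cv2.minEnclosingCircle(P[rm][:,:2].astype(np.float32)),P[rm][:,2].mean())
```

```text
fit c [622.36  58.73] R 46.0 med z 118.32689198412345
white [336.  28.] 22 ang [25.5 27.7 30.3] r 46.8 z 118.7
white [229.  82.] 21 ang [-160.  -157.3 -154.8] r 44.5 z 118.8
orange [224.  44.] 74 ang [159.3 167.2 176.2] r 45.8 z 118.9
orange [337.  66.] 69 ang [-14.9  -6.4   2.6] r 45.4 z 118.8
red [237.   9.] 30 ang [132.5 135.7 138.5] r 47.2 z 118.5
red [320.  97.] 25 ang [-43.3 -40.1 -36.7] r 44.1 z 118.7
notch 189 [-3.1 24.5 40.  55.8 68.8]
notch 70 [189.4 194.6 201.1 207.9 213.9]
lid rim z med 196.62962394689595
tick [602.9  -5.7 196.7]
rim circ ((603.6387329101562, -49.13862228393555), 46.55868911743164) 196.04414451416437
```

Midpoints and lines of the opposite marks give a collar centre of (622.5, 61.0). The notch axis is at 25.1° (white marks 25.3°, orange 24.8°). The lid's x axis is jaw + 90.2°, so the target jaw angle is -65°.

arm_command(steps=[1, 6, 0, -4, 0, 2, 12, 0, -7, 0, 2, 12, 0, -7, 0, 2, 12, 0, -7, 0, 2, 12, 0, -7, 0, 2, 12, 0, -7, 0, 2, 12, 0, -7, 0, 2, 12, 0, -7, 0, 1, 8, 0, -7, 0, 1, 4, 0, -4, 0])

```text
time: 17.33
tool_pos: [610.4, 43.7, 213.9]
tool_rot: [3.043, 0.666, -0.081]
ft_force: [0.4, -1.4, -1.1]
opening: 0.154
```

arm_command(steps=[0, 0, 0, 0, 0, 0, 0, 0, 0, 0])

```text
time: 17.5
tool_pos: [609.0, 42.3, 213.9]
tool_rot: [3.043, 0.664, -0.083]
ft_force: [-0.2, -0.1, -2.3]
opening: 0.156
```

```bash
cat > hold.py <<'E'
from h import *
s=st(); p=s["tool_pos"]; im,d,K,T=cam("wrist"); P=pts(d,K,T); H,S,V=cv2.split(cv2.cvtColor(im,cv2.COLOR_RGB2HSV)); X=P-p
r=np.hypot(X[...,0],X[...,1]); t=(d>0)&(r<52)&(X[...,2]>-32)&(X[...,2]<-8)
w=t&(V>150)&(S<60)&(r>36); print("tick n",w.sum(),P[w].mean(0).round(1))
rm=t&(r>41.5)&(V<140); q=P[rm]; (cx,cy),R_=cv2.minEnclosingCircle(q[:,:2].astype(np.float32)); a=np.linalg.lstsq(np.c_[q[:,:2]-p[:2],np.ones(len(q))],q[:,2],rcond=None)[0]
print("rim c",round(cx,1),round(cy,1),R_,"z at tcp",a[2].round(1),"lid z-axis tilt",(-a[:2]).round(3),"n",len(q))
if w.any(): tt=P[w].mean(0); print("lid x ang",np.degrees(np.arctan2(tt[1]-cy,tt[0]-cx)).round(2))
E
python3 hold.py
```

```text
t 17.5 pos [609.   42.3 213.9] z [-0.0466 -0.0367] jaw deg -65.37 open 0.156 F [-0.2 -0.1 -2.3] M [ 0.03  0.01 -0.  ] q [-0.103  0.306  1.486 -0.042  1.392  1.047] pitch 0.0428
tick n 83 [646.7  61.8 195.9]
rim c 609.5 42.9 46.68329620361328 z at tcp 195.9 lid z-axis tilt [0.01  0.015] n 1856
lid x ang 26.86
```

arm_command(steps=[6, 9, -5, 0, 0, 6, 9, -10, 0, 0, 1, 0, -10, 0, 0, 0, 0, 0, 0, 0])

```text
time: 17.88
tool_pos: [622.9, 59.7, 187.1]
tool_rot: [3.042, 0.667, -0.081]
ft_force: [-0.6, 0.2, -2.1]
opening: 0.153
```

```bash
python3 hold.py
```

```text
t 17.88 pos [622.9  59.7 187.1] z [-0.0454 -0.0371] jaw deg -65.25 open 0.153 F [-0.6  0.2 -2.1] M [ 0.04 -0.03 -0.02] q [-0.073  0.363  1.468 -0.041  1.353  1.076] pitch 0.0428
tick n 86 [658.5  80.  169.2]
rim c 623.5 60.3 46.4667854309082 z at tcp 169.1 lid z-axis tilt [0.008 0.015] n 1855
lid x ang 29.29
```

Run:
```python
from h import *
s=st(); p=s["tool_pos"]; im,d,K,T=cam("wrist"); P=pts(d,K,T); H,S,V=cv2.split(cv2.cvtColor(im,cv2.COLOR_RGB2HSV)); X=P-p
r=np.hypot(X[...,0],X[...,1]); t=(d>0)&(r<52)&(X[...,2]>-32)&(X[...,2]<-8)
for th in (120,150,180):
    w=(t&(V>th)&(S<60)&(r>33)).astype(np.uint8); n,lab,stt,cen=cv2.connectedComponentsWithStats(w)
    for i in range(1,n):
        if stt[i,4]>8:
            k=lab==i; a=np.degrees(np.arctan2(X[...,1][k]-.6,X[...,0][k]-.6)); print(th,stt[i].tolist(),cen[i].round(1),np.percentile(a,[0,50,100]).round(1),"r",r[k].min().round(1),r[k].max().round(1))
r_=im[90:330,140:380]; save("h",cv2.resize(r_,(600,600),interpolation=cv2.INTER_CUBIC))
```

```text
t 17.93 pos [623.1  59.9 187.9] z [-0.0449 -0.037 ] jaw deg -65.26 open 0.152 F [ 0.2  0.3 -1.1] M [ 0.05 -0.06 -0.04] q [-0.073  0.362  1.468 -0.041  1.354  1.076] pitch 0.0423
120 [254, 158, 8, 3, 18] [257.6 159.3] [21.9 24.1 27.2] r 46.5 47.2
120 [253, 162, 10, 8, 73] [257.1 165.5] [21.1 24.9 28.4] r 40.9 46.0
150 [253, 162, 9, 8, 72] [257.  165.5] [21.4 24.9 28.4] r 40.9 46.0
180 [253, 162, 9, 8, 71] [257.1 165.5] [21.4 24.9 28.4] r 40.9 46.0
```

View pics/h.png

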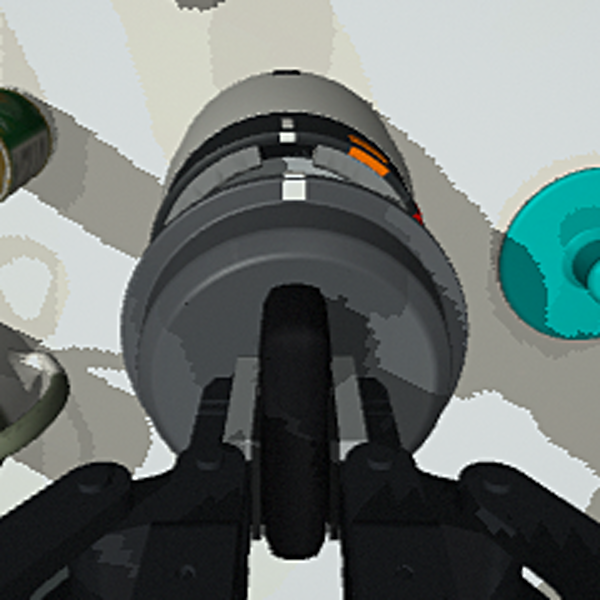

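The crop shows the lid's tick at (294,188) lined up with the notch and its white mark at (288,137), and the tick angle measures 24.9°. Lowering now.

arm_command(steps=[-1, 0.5, -8, 0, 0, 0, 0, -8, 0, 0, 0, 0, -7, 0, 0, 0, 0, 0, 0, 0])

```text
time: 18.32
tool_pos: [622.4, 59.9, 163.9]
tool_rot: [3.041, 0.667, -0.078]
ft_force: [-1.1, 0.3, -2.3]
opening: 0.154
```

```bash
cat > hold2.py <<'E'
from h import *
s=st(); p=s["tool_pos"]; im,d,K,T=cam("wrist"); P=pts(d,K,T); H,S,V=cv2.split(cv2.cvtColor(im,cv2.COLOR_RGB2HSV)); X=P-p
r=np.hypot(X[...,0],X[...,1]); t=(d>0)&(r<52)&(X[...,2]>-32)&(X[...,2]<-8)
rm=t&(r>41.5)&(V<140); q=P[rm]; (cx,cy),R_=cv2.minEnclosingCircle(q[:,:2].astype(np.float32)); a=np.linalg.lstsq(np.c_[q[:,:2]-p[:2],np.ones(len(q))],q[:,2],rcond=None)[0]
w=(t&(V>150)&(S<60)&(r>33)).astype(np.uint8); n,lab,stt,cen=cv2.connectedComponentsWithStats(w)
for i in range(1,n):
    if stt[i,4]>8: k=lab==i; print("tick/mark",cen[i].round(1),np.degrees(np.arctan2(np.median(P[...,1][k])-cy,np.median(P[...,0][k])-cx)).round(1),"r",r[k].mean().round(1),"z",P[k][:,2].mean().round(1))
print("rim c",round(cx,1),round(cy,1),round(R_,1),"rim z at centre",a[2].round(1),"-> lid z",(a[2]-19).round(1),"lid tilt",(-a[:2]).round(3))
np.savez("hh.npz",im=im,d=d,K=K,T=T)
E
python3 hold2.py
```

```text
t 18.32 pos [622.4  59.9 163.9] z [-0.0432 -0.0375] jaw deg -65.24 open 0.154 F [-1.1  0.3 -2.3] M [0.03 0.06 0.04] q [-0.072  0.383  1.49  -0.042  1.309  1.078] pitch 0.0406
tick/mark [257.5 159.8] 24.7 r 46.7 z 144.5
tick/mark [257.  165.5] 25.1 r 43.7 z 146.4
rim c 622.9 60.3 46.4 rim z at centre 145.9 -> lid z 126.9 lid tilt [0.005 0.016]
```

arm_command(steps=[-0.3, 0.6, -6, 0, 0, 0, 0, -6, 0, 0, 0, 0, 0, 0, 0])

```text
time: 18.62
tool_pos: [622.7, 60.3, 152.1]
tool_rot: [3.041, 0.666, -0.075]
ft_force: [-0.8, 0.3, -2.2]
opening: 0.148
```

```bash
python3 hold2.py
```

```text
t 18.62 pos [622.7  60.3 152.1] z [-0.0413 -0.0377] jaw deg -65.26 open 0.148 F [-0.8  0.3 -2.2] M [ 0.05 -0.03  0.03] q [-0.072  0.395  1.5   -0.042  1.286  1.08 ] pitch 0.0388
tick/mark [257.8 159.9] 24.0 r 46.7 z 132.7
tick/mark [257.  165.5] 24.9 r 43.7 z 134.7
rim c 623.5 61.0 46.7 rim z at centre 134.1 -> lid z 115.1 lid tilt [0.005 0.016]
```

arm_command(steps=[-0.3, 0, -5, 0, 0, 0, 0, -4, 0, 0, 0, 0, 0, 0, 0])

```text
time: 18.92
tool_pos: [623.0, 60.4, 143.6]
tool_rot: [3.04, 0.666, -0.073]
ft_force: [-0.4, -1.1, -2.0]
opening: 0.153
```

```bash
python3 hold2.py
```

```text
t 18.92 pos [623.   60.4 143.6] z [-0.0397 -0.0376] jaw deg -65.26 open 0.153 F [-0.4 -1.1 -2. ] M [ 0.03 -0.01 -0.05] q [-0.072  0.404  1.506 -0.042  1.269  1.081] pitch 0.0372
tick/mark [257.  165.5] 24.1 r 43.7 z 126.1
rim c 623.4 61.5 47.2 rim z at centre 126.0 -> lid z 107.0 lid tilt [0.07  0.054]
```

arm_command(steps=[0, 0, -3, 0, 0, 0, 0, -2, 0, 0, 0, 0, 0, 0, 0])

```text
time: 19.22
tool_pos: [623.6, 60.4, 142.4]
tool_rot: [3.04, 0.666, -0.071]
ft_force: [-1.6, 1.6, -2.6]
opening: 0.15
```

```bash
python3 hold2.py
```

```text
t 19.22 pos [623.6  60.4 142.4] z [-0.0386 -0.0375] jaw deg -65.26 open 0.15 F [-1.6  1.6 -2.6] M [ 0.24  0.28 -0.02] q [-0.072  0.406  1.506 -0.042  1.266  1.081] pitch 0.0361
tick/mark [256.9 159.8] 24.0 r 46.8 z 123.1
tick/mark [257.  165.5] 24.0 r 43.7 z 124.9
rim c 623.2 61.3 47.3 rim z at centre 124.7 -> lid z 105.7 lid tilt [0.062 0.05 ]
```

arm_command(steps=[-0.5, 0, -3, 0, 0, 0, 0, -3, 0, 0])

```text
time: 19.43
tool_pos: [623.9, 60.1, 141.6]
tool_rot: [3.039, 0.666, -0.068]
ft_force: [-13.3, 1.2, 24.4]
opening: 0.153
```

```bash
python3 hold2.py
```

```text
t 19.43 pos [623.9  60.1 141.6] z [-0.0364 -0.0385] jaw deg -65.26 open 0.153 F [-13.3   1.2  24.4] M [ 0.86  2.79 -0.03] q [-0.072  0.406  1.508 -0.043  1.262  1.082] pitch 0.0339
tick/mark [256.3 159.5] 23.9 r 46.9 z 122.1
tick/mark [256.1 165.5] 24.0 r 43.7 z 124.2
rim c 623.1 61.4 47.4 rim z at centre 124.0 -> lid z 105.0 lid tilt [0.063 0.041]
```

Fully seated: TCP z 141.6, so lid z ≈ 104, with an upward reaction of 24 N. I relieve a little and twist clockwise.

arm_command(steps=[-1, 0, 0.5, 0, 0, 0, 0, 0, -3, 0, 0, 0, 0, -4, 0, 0, 0, 0, -4, 0, 0, 0, 0, -4, 0, 0, 0, 0, -4, 0, 0, 0, 0, -3, 0, 0, 0, 0, 0, 0])

```text
time: 20.15
tool_pos: [623.6, 61.2, 142.2]
tool_rot: [3.119, 0.05, -0.07]
ft_force: [-1.7, 1.6, 2.4]
opening: 0.146
```

```bash
python3 hold2.py
```

```text
t 20.15 pos [623.6  61.2 142.2] z [-0.0448 -0.022 ] jaw deg -88.15 open 0.146 F [-1.7  1.6  2.4] M [0.29 0.47 0.07] q [-0.078  0.409  1.502 -0.027  1.274  1.469] pitch 0.043
tick/mark [257.  165.5] 2.3 r 43.7 z 125.0
rim c 624.4 61.2 46.6 rim z at centre 124.7 -> lid z 105.7 lid tilt [0.075 0.013]
```

arm_command(steps=[-0.5, 0, -0.5, -4, 0, 0, 0, -0.5, -4, 0, 0, 0, 0, -2.5, 0, 0, 0, 0, 0, 0, 0, 0, 0, 0, 0])

```text
time: 20.62
tool_pos: [623.6, 61.1, 142.2]
tool_rot: [3.115, -0.226, -0.07]
ft_force: [-0.7, 1.0, 2.1]
opening: 0.153
```

```bash
python3 hold2.py
python3 - <<'E'
from h import *
g=np.load("hh.npz"); im,d,K,T=[g[k] for k in("im","d","K","T")]; P=pts(d,K,T); H,S,V=cv2.split(cv2.cvtColor(im,cv2.COLOR_RGB2HSV)); c=np.array([622.5,61])
r=np.hypot(*(P[...,:2]-c).transpose(2,0,1)); ang=np.degrees(np.arctan2(P[...,1]-c[1],P[...,0]-c[0]))
for nm,m in(("orange",(S>100)&(H>6)&(H<25)),("red",(S>110)&((H<=5)|(H>172))),("white",(V>150)&(S<60))):
    k=(d>0)&(r>40)&(r<56)&(P[...,2]>95)&(P[...,2]<130)&m; print(nm,k.sum(),np.percentile(ang[k],[2,50,98]).round(1) if k.any() else "", P[k][:,2].mean())
print(H.shape); save("i",cv2.resize(im[90:330,140:380],(600,600),interpolation=cv2.INTER_CUBIC))
E
```

```text
t 20.62 pos [623.6  61.1 142.2] z [-0.0462 -0.0147] jaw deg -98.28 open 0.153 F [-0.7  1.   2.1] M [0.2  0.41 0.07] q [-0.082  0.409  1.501 -0.019  1.276  1.64 ] pitch 0.0449
tick/mark [257.1 165.5] -7.9 r 43.6 z 125.0
rim c 624.7 60.9 46.6 rim z at centre 124.8 -> lid z 105.8 lid tilt [0.075 0.   ]
orange 102 [-17.7  -9.7  -0.8] 108.4900979399364
red 39 [-47.  -42.  -34.1] 109.03214820818958
white 93 [-10.8  -6.9  99.8] 123.53386076843266
(384, 512)
```

View pics/i.png

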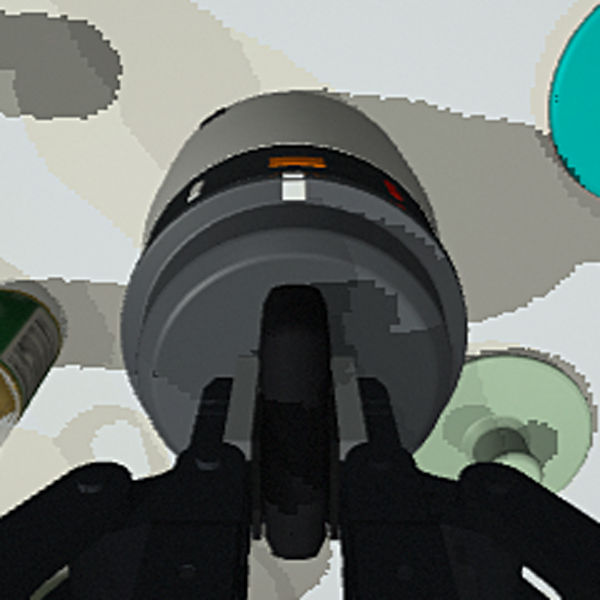

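The lid's tick (294,187) sits right at the middle of the orange pulse band (297,162), with red well to the right. The green cover lies flat and untouched. I check the lid tilt with a cleaner fit before handing in.

```bash
cat > tilt.py <<'E'
from h import *
s=st(); p=s["tool_pos"]; im,d,K,T=cam("wrist"); P=pts(d,K,T); V=im.max(2); c=np.array([622.6,61]); r=np.hypot(*(P[...,:2]-c).transpose(2,0,1))
for nm,m in(("rim top",(r>41.5)&(r<45.3)&(P[...,2]>119)&(P[...,2]<129)),("dome",(r>20)&(r<36)&(P[...,2]>125)&(P[...,2]<146))):
    q=P[m&(d>0)]
    if nm=="rim top":
        for _ in range(4):
            A=np.c_[q[:,:2]-c,np.ones(len(q))]; a=np.linalg.lstsq(A,q[:,2],rcond=None)[0]; e=q[:,2]-A@a; q=q[abs(e)<max(1.0,2*np.median(abs(e)))]
        an=np.degrees(np.arctan2(q[:,1]-c[1],q[:,0]-c[0])); print(nm,len(q),"z",a[2].round(2),"lid tilt",(-a[:2]).round(3),np.hypot(*a[:2]).round(3),"res",np.std(e).round(2),"ang",np.histogram(an,8,(-180,180))[0])
im,d,K,T,P,m=greencover("side",-5,60,(494,-21),60); q=P[m]; print("cover",np.percentile(q,[2,50,98],0).round().tolist() if len(q) else 0)
E
python3 tilt.py
```

```text
t 20.67 pos [623.6  61.1 142.2] z [-0.0462 -0.0147] jaw deg -98.29 open 0.15 F [-2.   0.8  1.8] M [0.2  0.32 0.06] q [-0.082  0.409  1.501 -0.019  1.276  1.64 ] pitch 0.0449
rim top 1196 z 124.31 lid tilt [-0.005  0.014] 0.015 res 0.49 ang [  0 108 262 286 289 232  19   0]
cover [[452.0, -67.0, 8.0], [499.0, -36.0, 11.0], [534.0, 12.0, 39.0]]
```

arm_command(steps=[0, 0, -1.5, 0, 0, 0, 0, -1, -0.5, 0])

```text
time: 20.93
tool_pos: [623.7, 61.0, 142.0]
tool_rot: [3.114, -0.237, -0.07]
ft_force: [-4.3, 0.5, 7.0]
opening: 0.151
```

```bash
python3 tilt.py; python3 hold2.py | grep tick; python3 -c "
from h import *
st()"
```

```text
t 20.93 pos [623.7  61.  142. ] z [-0.0462 -0.0148] jaw deg -98.67 open 0.151 F [-4.3  0.5  7. ] M [0.5  1.15 0.34] q [-0.082  0.41   1.501 -0.019  1.276  1.647] pitch 0.0449
rim top 1219 z 124.08 lid tilt [-0.004  0.011] 0.012 res 0.47 ang [  0 109 261 301 302 229  17   0]
cover [[454.0, -67.0, 8.0], [501.0, -37.0, 11.0], [535.0, 10.0, 40.0]]
tick/mark [256.3 165.6] -8.1 r 43.6 z 124.8
t 21.08 pos [623.7  60.9 142. ] z [-0.0461 -0.0149] jaw deg -98.68 open 0.154 F [-4.6  0.8  7.9] M [0.45 1.09 0.33] q [-0.082  0.41   1.501 -0.019  1.276  1.647] pitch 0.0448
```

Steady: twist ≈ 0.58 rad (ring ≈ 0.51), light 7 N press, lid level, cover flat. Handing in.

```bash
python3 -c "
from h import *
print(hand_in())"
```

```text
the job is handed in; nothing more can be done
None
```

I set the storage cover down flat, knob up, on the worktop, then seated the grinding lid and twisted it clockwise to the pulse position. I handed in at 21.1 s with the gripper still holding the lid. I have no verdict, so what follows rests on my own last checks.

**Last checks:**
- **Twist:** the lid's tick was at -8.1° with the notch at about 25.1°, about 0.58 rad of twist, so the ring should read about 0.51. The wrist picture shows the tick in the middle of the orange pulse band, well short of red.
- **Lid seating:** rim tilt was 0.012 rad, with a light press of about 7 N. From the arm's height the lid is at about 104 mm, fully home. The wrist camera read about 1 mm higher, as it had during the carry.
- **Grip:** the fingers stayed stopped on the bar at an opening of 0.15.
- **Cover:** flat at about (494, -22) mm and not touched since I let it go. I stayed clear of the bystanders.

**What went wrong or disagreed:**
- The first two grasps of the cover missed because the fingertips were about 8 mm behind the TCP, not 22 mm ahead as documented. I measured this in the images and went lower.
- The tool tilted by up to 0.06 rad as moves added up; it ended tilted about 0.05 rad, with the lid itself level.
- One early lid tilt reading of about 0.07 rad came from collar pixels mixed into the fit. The cleaner fit gave 0.012–0.015 rad.

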